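# Hold the sprung light shutter half open

## Task

On the white light source, slide the green-tabbed shutter open until you feel it come up against its stop, then ease it back to half of its travel, where the tab's centre is level with the red marks, without letting it snap back. Finish while holding the tab there with the gripper's fingers against the spring: do not let go. Leave everything else on the bench where it stands.

Things in the scene. Friction and masses are not known exactly. Their poses are not given: they have to be found in the camera images.
- lamp: white light source, a fixed box 130 x 240 x 70 mm (x, y, z), blue front strip; origin at the centre of its underside, z up. On top a dark steel shutter plate with a green tab slides along its y between two aluminium rails (tops 81 mm up) over a yellow window, opening towards its +y, where a dark cross-block stands. Red marks on both rails (lamp y = 0) show the tab's centre at half travel
- shutter (a joint): travel of the shutter in m: 0 shut, 0.070 fully open against its hard stop, 0.035 half; grows towards the lamp's +y. A spring drives it shut: about 3 N when shut, rising evenly to about 11.5 N fully open; friction 0.5 N. Let go, it snaps shut
- tab_center (a point): centre of the green upright tab on the shutter: 26 mm wide (lamp x), 12 mm thick along the travel (lamp y), 45 mm high, from 77 to 122 mm above the bench, this point at 99.5 mm; lamp x = 0, lamp y = -35 mm when shut, +35 mm fully open. Nothing else on the lamp is higher than 82 mm
- warmer: fixed grey slide warmer with an aluminium top, 150 x 220 x 50 mm; origin at the centre of its underside. Not used
- cup_yellow: white specimen cup with a yellow screw cap, 58 mm across, 64 mm high, standing beside the light source; origin at its underside
- cup_red: white specimen cup with a red screw cap, 58 mm across, 64 mm high, standing on the slide warmer; origin at its underside
- slide_box: blue slide box with white lid, 41 x 86 x 34 mm, lying beside the light source; origin at its underside
- amber_bottle: amber reagent bottle, 64 mm across, 140 mm high; origin at its underside
- white_jar: white jar with a red cap, 70 mm across, 90 mm high; origin at its underside
- beaker: clear beaker, 70 mm across, 85 mm high; origin at its underside
- petri: stack of three clear petri dishes, 90 mm across, 45 mm high; origin at its underside
Not all that is in view belongs to the job. Several things look just like the slide_box: the one meant starts farthest from the robot's base.

How it is judged:
By the outcome, as a careful person would: the job done as asked, in the order asked, and still so for the second after the job is handed in, while the arm keeps its last pose, push and grip.
It also fails if it takes over 38 s, if anything falls off the work surface, if the arm or the gripper's body presses on something with over 40 N, if the wrist force passes 120 N, or if a joint passes its speed limit or range.

## Robot

A 7-joint arm with a two-finger parallel gripper is mounted at the origin on the work surface. World frame = base frame: x ahead of the robot, y to its left, z up, the work surface at z = 0. Lengths are in m, angles in rad, forces in N, time in s.
With the tool pointing down it reaches from about 0.425 to 0.875 m from the base axis. Payload 4.7 kg.
Tool frame: the origin (TCP) lies midway between the tips of the shut fingers; the grasp point (between the pads) lies 19 mm behind it; z points along the fingers, y is the direction in which the jaws open and shut (so a half turn about z gives the same grasp; the last joint's range is limited). The gripper opens to 87 mm and grips with 3 to 60 N. Pads are 19 mm wide; open, the fingers measure 117 mm over their backs; the gripper's body (75 mm by 190 mm) begins 51 mm behind the grasp point.
Start: joints at [-1.248, 0.321, -0.07, 1.45, 0.023, 1.371, -0.057], TCP at [0.198, 0.619, 0.223] pointing down, gripper open.
Joint ranges: [-2.86, 2.86], [-0.3, 2.09], [-1.38, 1.24], [0.06, 2.45], [-1.56, 4.7], [0.09, 2.05], [-2.69, 2.69]. Speed limits (rad/s): [2.57, 2.57, 3.14, 3.14, 3.14, 3.14, 3.14].

## Interface

Orientations are given as a rotation vector (axis times angle).
In Python, from bench import get_state, eyes, job gives the robot as it stands. The module is installed in compiled form; this text tells all that it offers.
- The arm moves only by the shell command python3 -m jog 'ROWS' [FORCE]. ROWS is JSON, a list that holds one entry, the list of rows, each a list of 5 numbers: the opening, from 0 (shut) to 1 (fully open), then the shift along the tool's x, y, z in units of 40 mm (1.0 is 40 mm), then the turn about the tool's z in units of 5 degrees (1.0 is 5 degrees). In form: [[[jaw, dx, dy, dz, turn], ...]]. A call has 1 to 10 rows; each row shifts and turns the commanded pose from where the row before left it, along the tool's axes as they then stand; what a row does not reach is not made up. A row lasts 1/8 s, in which the tool goes at most 62.5 mm and 10.7 degrees, less where a joint would pass 70% of its speed; a pose out of reach is approached as far as the arm can. A call is refused whole if a number of a shift passes 1 or a number of a turn 1, either way. A call with a gripper value outside its range is refused whole. The fingers move at their own pace and stop on an object; FORCE is the grip in N (left out, the last holds). Time passes only in rows, so rows that do not move let the fingers close. It gives the time, the measured TCP pose, the force and the opening at its end, in the units of the state.
- get_state(): the state, without advancing time (a new reading comes with each control period).
- eyes.get_image(name): name is "side" or "top" or "wrist"; returns (picture, depth): 400x640x3 uint8, red, green, blue; 400x640 float32, m along the optical axis (not along the pixel's ray), 0 where there is no reading.
- eyes.camera_params(name): a dict with "camera_matrix" (3x3 intrinsics, pixels), "pose" (4x4, takes a point from camera to world coordinates); the wrist camera has in their place "mount" (4x4, takes a point from camera to tool coordinates, whose origin is the TCP and whose axes are the flange's). Camera axes: x right, y down, z forward; pixel columns grow to the right and rows downward; lengths in m; the calibration is good to about 2 mm. A picture is of the moment at which its call begins: read the wrist's pose just before it. camera_params takes no time and is no camera call.
- job.close_job(): hands the job in, once; it reports no verdict.
The state is a dict: "time": time; "joint_positions": joint angles; "qd": joint speeds; "joint_torque": joint torques, N m; "position": TCP position; "tool_rot": TCP orientation; "ft_force": force on the tool from outside, world axes, zero at the start; "torque": the same for the moment, N m; "grip_width": opening from 0.0 (shut) to 1.0 (fully open).
Only numpy, scipy, OpenCV 4.12 (cv2) and the standard library are available. Lean on these libraries where they do the work, as an engineer would, in place of code of your own. Each camera call takes 0.05 s, during which the arm holds its last target. There are 200 camera calls.

## Working session

There is one attempt and no reset: what is moved stays moved. The work goes in short steps, Python scripts to look and compute and a shell command to move; the robot and the scene stay as the last step left them, time stands still between calls to the robot, and variables do not carry over. Pictures are saved under pics/ and viewed, about 8 in all and at most 12, crops included, and the job is handed in when it is done.

```bash
mkdir -p pics; cat > h.py <<'E'
import numpy as np, cv2
from bench import get_state, eyes, job
from scipy.spatial.transform import Rotation as R
def cloud(name):
    s=get_state(); im,d=eyes.get_image(name); p=eyes.camera_params(name)
    K=np.array(p["camera_matrix"])
    if "pose" in p: T=np.array(p["pose"])
    else:
        T=np.eye(4);T[:3,:3]=R.from_rotvec(s["tool_rot"]).as_matrix();T[:3,3]=s["position"];T=T@np.array(p["mount"])
    v,u=np.mgrid[:400,:640]
    P=np.stack([(u-K[0,2])/K[0,0]*d,(v-K[1,2])/K[1,1]*d,d],-1)@T[:3,:3].T+T[:3,3]
    P[d==0]=np.nan
    return im,P
E
python3 - <<'E'
from h import *
s=get_state();print(s)
for n in("top","side"):
    im,P=cloud(n);cv2.imwrite(f"pics/{n}0.png",im[:,:,::-1]);np.save(f"pics/{n}0.npy",P)
    h=cv2.cvtColor(im,cv2.COLOR_RGB2HSV)
    m=cv2.inRange(h,(40,90,40),(85,255,255))
    k,l,st,c=cv2.connectedComponentsWithStats(m)
    for i in range(1,k):
        if st[i,4]>15:
            q=P[l==i];print(n,st[i],np.nanmedian(q,0),np.nanmin(q,0),np.nanmax(q,0))
a=cv2.imread("pics/top0.png");b=cv2.imread("pics/side0.png")
E
```

```text
{'time': 0.0, 'joint_positions': array([-1.24793309,  0.3218248 , -0.07008182,  1.45170754,  0.02261197,
        1.37081884, -0.05693786]), 'qd': array([ 8.66992848e-04,  2.77541434e-05,  2.78811808e-05,  3.98282512e-04,
        1.89641734e-03, -1.41053604e-04, -8.69735803e-04]), 'joint_torque': array([-1.85688377e-04, -4.91287208e+01, -4.03983174e-01, -3.12535286e+01,
       -6.39096508e-02,  4.36133821e-02,  1.92118378e-04]), 'position': array([0.19740122, 0.61869354, 0.22144401]), 'tool_rot': array([-4.83061220e-01, -3.10403829e+00,  3.08232271e-03]), 'ft_force': array([-0.44184706,  0.03325828, -1.41526679]), 'torque': array([ 0.02129426,  0.01543816, -0.0074034 ]), 'grip_width': 1.0015572695891732}
top [264 185   7   9  48] [0.55256617 0.1438086  0.11992564] [0.54210465 0.13579159 0.07103463] [0.56500185 0.15796118 0.12694087]
top [ 553  312   86   61 4791] [ 0.09143548 -0.9208528   0.0264674 ] [-0.20720089 -1.623679   -0.76002867] [ 0.18147729 -0.79201157  0.10744214]
side [299 161   8  12  72] [0.55345898 0.13811924 0.1042043 ] [0.54224698 0.13169487 0.08187932] [0.5627546  0.14858835 0.12377619]
```

View pics/top0.png

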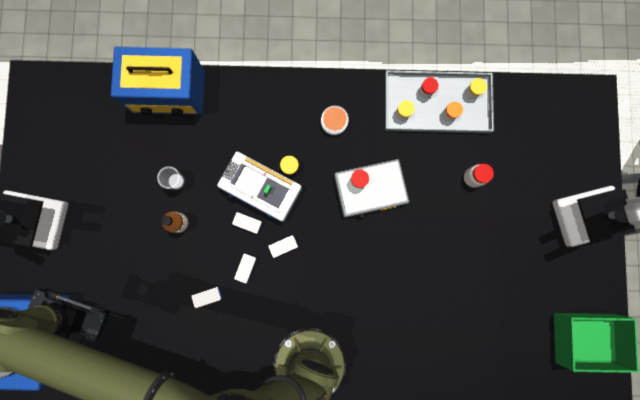

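View pics/side0.png

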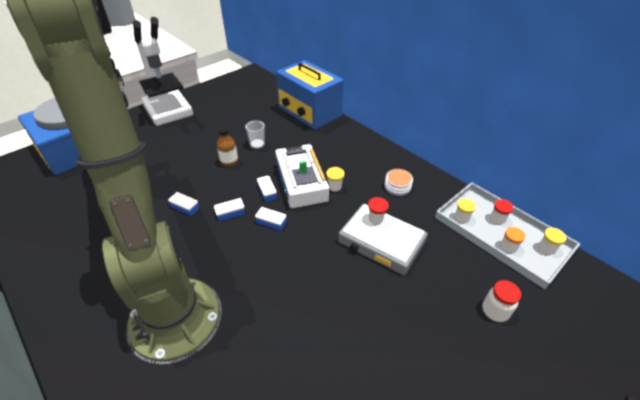

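The top view shows the lamp at about (260,186), with its tab at (267,189) and the dark block at (232,170), so +y runs up and to the left. The side view agrees. Next I'll fit the lamp's pose from depth.

```bash
python3 - <<'E'
from h import *
im=cv2.imread("pics/top0.png");P=np.load("pics/top0.npy")
cv2.imwrite("pics/crop0.png",cv2.resize(im[130:240,200:320],None,fx=5,fy=5,interpolation=cv2.INTER_CUBIC))
tab=np.array([.553,.14])
for z0,z1 in((.05,.10),(.06,.078)):
    m=(P[...,2]>z0)&(P[...,2]<z1)&(np.hypot(P[...,0]-tab[0],P[...,1]-tab[1])<.2)
    k,l,st,c=cv2.connectedComponentsWithStats(m.astype(np.uint8));i=1+np.argmax(st[1:,4])
    r=cv2.minAreaRect((P[l==i][:,:2]*1000).astype(np.float32));print(z0,st[i],r)
p=eyes.camera_params("top");print(np.round(p["pose"],3),p["camera_matrix"])
b=cv2.cvtColor(cv2.imread("pics/top0.png"),cv2.COLOR_BGR2HSV)
s=get_state();M=R.from_rotvec(s["tool_rot"]).as_matrix();print(np.round(M,3))
print(eyes.camera_params("wrist"))
E
```

```text
0.05 [ 217  151   84   70 3010] ((567.0551147460938, 179.14039611816406), (241.03370666503906, 140.5654296875), 62.801116943359375)
0.06 [ 217  151   84   70 2261] ((571.7186889648438, 176.83680725097656), (240.8681182861328, 130.16378784179688), 62.801116943359375)
[[ 0.02  -0.995  0.096  0.382]
 [-1.    -0.021 -0.011  0.008]
 [ 0.013 -0.096 -0.995  1.476]
 [ 0.     0.     0.     1.   ]] [[442.75520635   0.         315.74112086]
 [  0.         442.75520635 202.85256012]
 [  0.           0.           1.        ]]
[[-0.953  0.304 -0.   ]
 [ 0.304  0.953 -0.002]
 [-0.    -0.002 -1.   ]]
{'camera_matrix': array([[294.3075291 ,   0.        , 313.16902229],
       [  0.        , 294.3075291 , 202.56070979],
       [  0.        ,   0.        ,   1.        ]]), 'mount': array([[-6.64330076e-04, -9.63085628e-01, -2.69194413e-01,
         7.30994557e-02],
       [ 9.99999771e-01, -6.04538569e-04, -3.05011962e-04,
         1.65694573e-04],
       [ 1.31014231e-04, -2.69194554e-01,  9.63085809e-01,
        -1.62077964e-01],
       [ 0.00000000e+00,  0.00000000e+00,  0.00000000e+00,
         1.00000000e+00]])}
```

View pics/crop0.png

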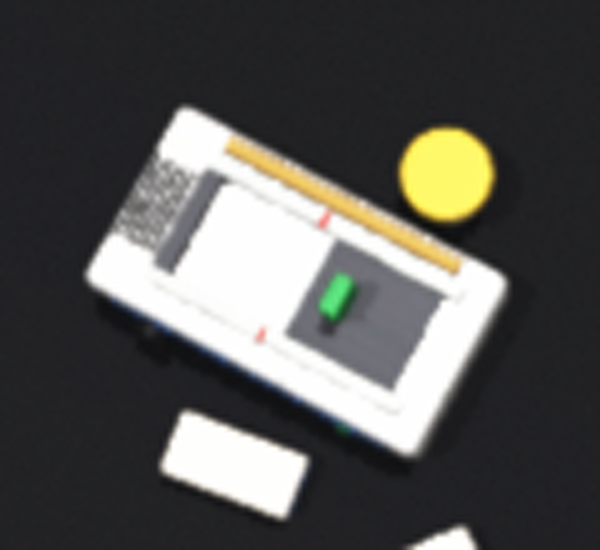

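The enlarged crop shows the lamp clearly: green tab at crop (338,297), red marks at (323,220) and (262,335), cross-block at the upper left. The fitted centre is (0.572, 0.177), with lamp y at a yaw of 62.8°. I'll grip with the jaws along lamp y, which needs a turn of +1.9 units. First I'll move to a hover above the tab.

```bash
python3 -m jog '[[[1,-0.6,-0.42,0,0],[1,-0.6,-0.42,0,0],[1,-0.6,-0.42,0,0],[1,-0.6,-0.42,0,0],[1,-0.6,-0.42,0,0],[1,-0.6,-0.42,0,0],[1,-0.6,-0.42,0,0],[1,-0.6,-0.42,0,0],[1,-0.6,-0.42,0,0],[1,-0.6,-0.42,0,0]]]' 40
python3 -m jog '[[[1,-0.6,-0.42,0,0],[1,-0.6,-0.42,0,0],[1,-0.6,-0.42,0,0],[1,-0.6,-0.42,0,0],[1,-0.6,-0.42,0,0],[1,-0.6,-0.42,0,0],[1,-0.6,-0.42,0,0],[1,-0.6,-0.42,0,0.95],[1,-0.6,-0.42,0,0.95],[1,0,0,0,0]]]'
cat > look.py <<'E'
from h import *
import sys
s=get_state();M=R.from_rotvec(s["tool_rot"]).as_matrix();p=np.array(s["position"])
print(s["time"],p,np.degrees(np.arctan2(M[1,1],M[0,1])),s["ft_force"],s["grip_width"])
im,P=cloud("wrist");cv2.imwrite(f"pics/{sys.argv[1]}.png",im[:,:,::-1])
h=cv2.cvtColor(im,cv2.COLOR_RGB2HSV)
def big(m,box=True):
    k,l,st,c=cv2.connectedComponentsWithStats(m.astype(np.uint8));i=1+np.argmax(st[1:,4]);return l==i,st[i]
g,st=big(cv2.inRange(h,(40,90,40),(85,255,255)))
t=g&(P[...,2]>.117)&(P[...,2]<.128)
print("tab",st,t.sum(),np.nanmedian(P[g],0))
if t.sum()>20:
    r=cv2.minAreaRect((P[t][:,:2]*1000).astype(np.float32));print("tabtop",r,np.nanmean(P[t],0))
    d=np.array([r[0][0]/1000,r[0][1]/1000,p[2]])-p;print("tool shift units to tabtop",M.T@d/.04)
red=(cv2.inRange(h,(0,120,80),(6,255,255))|cv2.inRange(h,(174,120,80),(180,255,255)))>0
red&=(P[...,2]>.06)&(P[...,2]<.1)
k,l,st,c=cv2.connectedComponentsWithStats(red.astype(np.uint8))
for i in range(1,k):
    if st[i,4]>8: print("red",st[i],np.nanmean(P[l==i],0))
E
python3 look.py w1
```

```text
time: 1.35
position: [0.3755, 0.3852, 0.2221]
tool_rot: [-0.483, -3.104, 0.001]
ft_force: [0.4, 0.4, 0.6]
grip_width: 0.997
time: 2.6
position: [0.5345, 0.1717, 0.2225]
tool_rot: [0.75, 3.05, -0.002]
ft_force: [0.9, -0.7, 0.4]
grip_width: 1.0
2.6 [0.53448792 0.17170927 0.22246506] 62.38113004725625 [ 0.90699702 -0.70067385  0.37892437] 1.0000389938111427
tab [291 210  14  38 484] 322 [0.55164748 0.14558708 0.121294  ]
tabtop ((556.2113647460938, 142.89663696289062), (11.584370613098145, 26.22471809387207), 61.76364517211914) [0.55555686 0.1436754  0.12167149]
tool shift units to tabtop [-0.81513092 -0.38646811  0.00113485]
red [329 180   6   9  38] [0.535661   0.19286274 0.08155431]
red [329 252   5   8  34] [0.60879995 0.15501275 0.08159347]
```

View pics/w1.png

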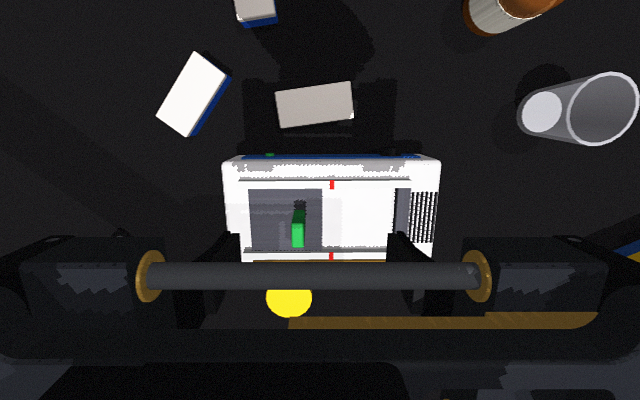

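The wrist view shows the tab at (297,235) and the red marks at (332,185) and (331,256). The tab-to-mark distance comes out at 34.9 mm, which matches the expected half travel. Next I'll centre over the tab and descend.

```bash
python3 -m jog '[[[1,-0.4,-0.2,0,0],[1,-0.41,-0.19,0,0],[1,0,0,0.7,0],[1,0,0,0.7,0],[1,0,0,0.7,0],[1,0,0,0.6,0],[1,0,0,0.4,0],[1,0,0,0.2,0],[1,0,0,0,0],[1,0,0,0,0]]]'
python3 - <<'E'
from h import *
s=get_state();M=R.from_rotvec(s["tool_rot"]).as_matrix();p=s["position"];print(p,s["ft_force"],M.T@(np.array([.5562,.1429,.09])-p)/.04,s["joint_positions"])
E
```

```text
time: 3.9
position: [0.5555, 0.1467, 0.0915]
tool_rot: [0.738, 3.052, 0.002]
ft_force: [0.4, 0.8, -0.4]
grip_width: 1.003
[0.55547213 0.14666384 0.09153703] [ 0.40536374  0.84600908 -0.41212913] [-0.05914448 -0.07542973  0.03839245] [-0.60943899  0.26721886  0.35172352  1.81136609 -0.10361439  1.07915119
  0.87580874]
```

```bash
python3 -m jog '[[[1,-0.06,-0.08,0.04,0],[1,0,0,0,0],[0,0,0,0,0],[0,0,0,0,0],[0,0,0,0,0],[0,0,0,0,0],[0,0,0,0,0],[0,0,0,0,0],[0,0,0,0,0],[0,0,0,0,0]]]' 10
python3 -m jog '[[[0,0,0,0,0],[0,0,0,0,0],[0,0,0,0,0],[0,0,0,0,0]]]' 40
python3 look.py w2
```

```text
time: 5.15
position: [0.5554, 0.1426, 0.089]
tool_rot: [0.739, 3.053, 0.0]
ft_force: [0.1, 0.2, 0.2]
grip_width: 0.176
time: 5.65
position: [0.5556, 0.1431, 0.089]
tool_rot: [0.738, 3.053, 0.001]
ft_force: [2.4, 2.4, -2.1]
grip_width: 0.137
5.65 [0.55560666 0.14306231 0.08899608] 62.823594524363784 [ 2.37259033  2.44485514 -2.07802267] 0.13734673324205474
tab [301 223  25  39 857] 306 [0.54542749 0.14850983 0.11050613]
tabtop ((546.8599243164062, 147.7391357421875), (11.594554901123047, 5.566249370574951), 62.12434005737305) [0.54645989 0.14807801 0.12097655]
tool shift units to tabtop [ 2.47929678e-01  4.14046714e-03 -7.04239985e-05]
red [369 171  10  17 144] [0.53596701 0.19263002 0.08163569]
```

View pics/w2.png

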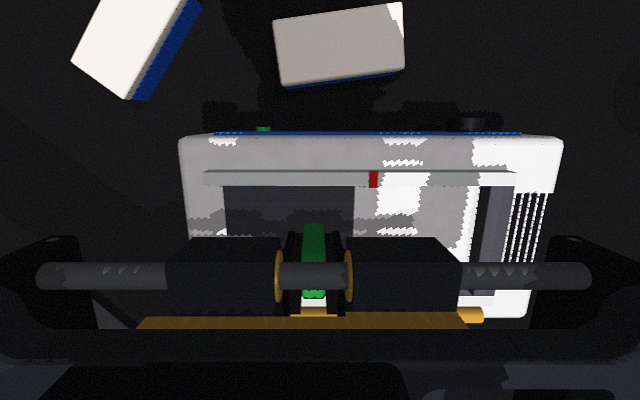

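The jaws are gripped on the tab: the opening reads 11.9 mm against a 12 mm tab, seen at (313,260). Now I'll open the shutter slowly.

```bash
cat > st.py <<'E'
from h import *
s=get_state();M=R.from_rotvec(s["tool_rot"]).as_matrix();u=np.array([.460,.888,0]);f=s["ft_force"];p=s["position"]
print("t %.2f travel(mm) %.1f lateral %.1f z %.1f | Fu %.1f Flat %.1f Fz %.1f yaw %.2f grip %.3f"%(s["time"],1e3*(p@u-.3828),1e3*(p@[.888,-.46,0]-.4282),p[2]*1e3,f@u,f@[.888,-.46,0],f[2],np.degrees(np.arctan2(M[1,1],M[0,1])),s["grip_width"]))
E
python3 st.py
python3 -m jog '[[[0,0,0.1,0,0],[0,0,0.15,0,0],[0,0,0.15,0,0],[0,0,0.15,0,0],[0,0,0.15,0,0],[0,0,0.1,0,0],[0,0,0,0,0],[0,0,0,0,0]]]' >/dev/null; python3 st.py
python3 -m jog '[[[0,0,0.1,0,0],[0,0,0.15,0,0],[0,0,0.15,0,0],[0,0,0.15,0,0],[0,0,0.1,0,0],[0,0,0,0,0],[0,0,0,0,0]]]' >/dev/null; python3 st.py
```

```text
t 5.70 travel(mm) -0.2 lateral -0.6 z 89.0 | Fu 3.6 Flat 0.5 Fz -1.2 yaw 62.83 grip 0.134
t 6.70 travel(mm) 29.8 lateral -0.7 z 89.0 | Fu -7.0 Flat -2.2 Fz 5.1 yaw 62.77 grip 0.137
t 7.58 travel(mm) 54.5 lateral -0.7 z 89.0 | Fu -8.7 Flat -3.3 Fz 7.2 yaw 62.74 grip 0.138
```

```bash
python3 -m jog '[[[0,0,0.1,0,0],[0,0,0.1,0,0],[0,0,0.1,0,0],[0,0,0,0,0],[0,0,0,0,0]]]' >/dev/null; python3 st.py
for i in 1 2 3; do python3 -m jog '[[[0,0,0.03,0,0],[0,0,0.03,0,0],[0,0,0,0,0]]]' >/dev/null; python3 st.py; done
```

```text
t 8.20 travel(mm) 65.8 lateral -0.8 z 89.0 | Fu -10.7 Flat -3.6 Fz 7.8 yaw 62.72 grip 0.134
t 8.57 travel(mm) 67.9 lateral -0.8 z 88.9 | Fu -10.7 Flat -4.3 Fz 7.9 yaw 62.71 grip 0.129
t 8.95 travel(mm) 69.9 lateral -0.8 z 89.0 | Fu -11.5 Flat -3.2 Fz 8.5 yaw 62.70 grip 0.138
t 9.32 travel(mm) 70.0 lateral -0.8 z 88.9 | Fu -17.9 Flat -4.9 Fz 12.0 yaw 62.65 grip 0.138
```

The shutter stops advancing at 70.0 mm and the force jumps from 11.5 to 17.9 N. One more small push will confirm it's the stop, then I'll ease back.

```bash
python3 -m jog '[[[0,0,0.03,0,0],[0,0,0.03,0,0],[0,0,0,0,0]]]' >/dev/null; python3 st.py
python3 -m jog '[[[0,0,-0.08,0,0],[0,0,-0.08,0,0],[0,0,-0.08,0,0],[0,0,-0.08,0,0],[0,0,-0.08,0,0],[0,0,-0.08,0,0],[0,0,-0.08,0,0],[0,0,-0.08,0,0],[0,0,0,0,0],[0,0,0,0,0]]]' >/dev/null; python3 st.py
```

```text
t 9.70 travel(mm) 70.1 lateral -0.8 z 88.9 | Fu -21.4 Flat -6.9 Fz 16.0 yaw 62.59 grip 0.134
t 10.95 travel(mm) 50.2 lateral -0.7 z 89.0 | Fu -9.7 Flat -3.1 Fz 8.0 yaw 62.73 grip 0.137
```

Stop confirmed: 21.4 N with no further motion. The shutter is easing back under control, with 15.2 mm to go.

```bash
python3 -m jog '[[[0,0,-0.07,0,0],[0,0,-0.08,0,0],[0,0,-0.08,0,0],[0,0,-0.08,0,0],[0,0,-0.07,0,0],[0,0,0,0,0],[0,0,0,0,0],[0,0,0,0,0]]]' >/dev/null; python3 st.py; python3 look.py w3
python3 - <<'E'
from h import *
for n in("top","side"):
    im,P=cloud(n);cv2.imwrite(f"pics/{n}3.png",im[:,:,::-1])
a=cv2.imread("pics/w3.png")[120:340,160:580]
b=cv2.imread("pics/side3.png")[120:240,220:400]
cv2.imwrite("pics/f3.png",np.vstack([cv2.resize(a,(640,335)),cv2.resize(b,(640,265))[:265]]))
E
```

```text
t 11.95 travel(mm) 35.8 lateral -0.7 z 89.0 | Fu -8.3 Flat -1.6 Fz 6.1 yaw 62.75 grip 0.136
11.95 [0.57207797 0.17502716 0.08897782] 62.746418340018174 [-5.25550677 -6.6085842   6.13156615] 0.13622389989864656
tab [301 223  25  39 853] 311 [0.56185806 0.18033694 0.11062191]
tabtop ((563.3067016601562, 179.6794891357422), (11.764636039733887, 5.556036949157715), 63.718597412109375) [0.56280442 0.17978143 0.12090606]
tool shift units to tabtop [0.24819963 0.00298122 0.00035309]
red [308 171   9  17 138] [0.53608791 0.19268242 0.08169844]
red [308 299   9  10  76] [0.61048342 0.15432545 0.0815335 ]
```

View pics/f3.png

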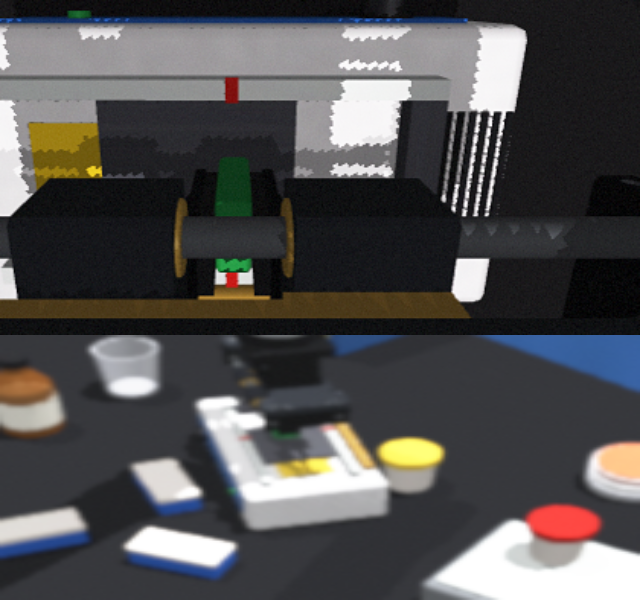

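The tab sits level with the red marks, about 0.8 mm past them: travel reads 35.8 mm and vision gives +0.9 mm. A last small trim should fix that.

```bash
python3 -m jog '[[[0,0,-0.02,0,0],[0,0,0,0,0],[0,0,0,0,0],[0,0,0,0,0]]]' >/dev/null; python3 st.py; python3 look.py w4
```

```text
t 12.60 travel(mm) 35.3 lateral -0.7 z 89.0 | Fu -8.0 Flat -1.5 Fz 5.4 yaw 62.75 grip 0.132
12.6 [0.5718912  0.17460185 0.08898899] 62.75424354990008 [-5.01294675 -6.36865094  5.37685391] 0.13240165839518742
tab [301 223  25  39 851] 304 [0.56166748 0.17996421 0.11044893]
tabtop ((563.1054077148438, 179.23919677734375), (11.755949020385742, 5.5345563888549805), 64.0352783203125) [0.56271768 0.17950085 0.12097502]
tool shift units to tabtop [0.24835066 0.00251577 0.0002911 ]
red [308 171   9  17 139] [0.53612161 0.19269123 0.08160959]
red [309 299   8  10  72] [0.61034742 0.15419605 0.08166151]
```

Travel is 35.3 mm, within about 0.5 mm of half, and the grip is firm and steady. I'm handing it in.

```bash
python3 -c "
from bench import job; print(job.close_job())"; python3 st.py
```

```text
the job is handed in; nothing more can be done
None
the job is handed in; nothing more can be done
```

The shutter is at half travel, with the tab still held in the gripper against the spring, and the job was handed in at about 12.6 s.

- **Opening:** I gripped the tab across its thickness with 40 N and slid it open. It stopped moving at 70 mm of travel, and the force along the slide rose from 11.5 to 21.4 N with no further movement.
- **Easing back:** I brought it back in small steps of about 3 mm without letting go, then trimmed it by about half a millimetre.
- **Last checks:** Travel measured at the gripper was 35.3 mm, or about 35.5 mm counted from where I first gripped the tab. The last camera reading put the tab about 0.5 mm past the red marks. Spring force along the slide was about 8 N, and the grip opening was about 11.5 mm on the 12 mm tab.
- **Rest of the bench:** I moved nothing else, and the last side view near the lamp showed the other items apparently in place. I did not measure their positions again.
- **After hand-in:** My final status reading was refused because the job was already closed, so the hold was not rechecked after that point.

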